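# Trace the crack in the clamped finial to its end

## Robot

A 6-joint arm with a two-finger parallel gripper is mounted at the origin on the work surface. World frame = base frame: x ahead of the robot, y to its left, z up, the work surface at z = 0. Lengths are in m, angles in rad, forces in N, time in s.
With the tool pointing down it reaches from about 0.35 to 0.775 m from the base axis. Payload 7.3 kg.
Tool frame: the origin (TCP) lies at the very end of the fingers, on their centre line; the grasp point (between the pads) lies 19 mm behind it (robot.hold_point_z is the distance from the TCP to the grasp point, in m); z points along the fingers, y is the direction in which the jaws open and shut (so a half turn about z gives the same grasp; the last joint's range is limited). The gripper opens to 92 mm and grips with 3 to 60 N. Pads are 19 mm wide; open, the fingers measure 130 mm over their backs; the gripper's body (75 mm by 190 mm) begins 47 mm behind the grasp point.
Start: joints at [1.161, 0.342, 1.524, -0, 1.275, -0.146], TCP at [0.137, 0.507, 0.193] pointing down, gripper open.
Joint ranges: [-2.53, 2.53], [-0.77, 2.02], [0.04, 2.7], [-1, 4.14], [0.28, 2.66], [-3.11, 3.11]. Speed limits (rad/s): [2.57, 2.57, 3.14, 3.14, 3.14, 3.14].

## Interface

Orientations are given as [roll, pitch, yaw] about the fixed x, y, z axes, in that order (R = Rz(yaw) Ry(pitch) Rx(roll)).
In Python, from cell import monitor, viewer, robot gives the robot as it stands.
- The arm moves only by the tool move_arm, never from a script. Its argument "deltas" is a list of rows, each an object of numbers: "x", "y", "z": the shift along the tool's x, y, z in m; "wx", "wy", "wz": the turn, a rotation vector about the tool's x, y, z in degrees; "hand": the opening, from 0 (shut) to 1 (fully open). In form: [{"x": .., "y": .., "z": .., "wx": .., "wy": .., "wz": .., "hand": ..}, ...]. A call has 1 to 8 rows; each row is the pose to reach, as a shift and turn from the pose commanded when the call began, along the tool's axes at that moment; what a row does not reach only later rows make up. A row lasts 1/8 s, in which the tool goes at most 62.5 mm and 10.7 degrees, less where a joint would pass 70% of its speed; a pose out of reach is approached as far as the arm can. A call with a gripper value outside its range is refused whole. The fingers move at their own pace and stop on an object; "grip_force" is the grip in N (left out, the last holds). Time passes only in rows, so rows that repeat a pose let the fingers close. It gives the time, the measured TCP pose, the force and the opening at its end, in the units of the state.
- monitor.observe(): the state, without advancing time (a new reading comes with each control period).
- viewer.read_camera(name): name is "scene" or "top" or "wrist"; returns the picture (384x512x3 uint8, red, green, blue); there is no depth.
- viewer.camera_params(name): a dict with "camera_matrix" (3x3 intrinsics, pixels), "R" (3x3) and "t" (3): a world point X has camera coordinates R X + t. Camera axes: x right, y down, z forward; pixel columns grow to the right and rows downward; lengths in m; the calibration is good to about 2 mm. A picture is of the moment at which its call begins: read the wrist's pose just before it. camera_params takes no time and is no camera call; for the wrist camera it gives the pose at the moment of the call.
- robot.hand_in(): hands the job in, once; it reports no verdict.
The state is a dict: "time": time; "qpos": joint angles; "qvel": joint speeds; "joint_efforts": joint torques, N m; "tool_pos": TCP position; "tool_rot": TCP orientation; "contact_force": force on the tool from outside, world axes, zero at the start; "torque": the same for the moment, N m; "opening": finger opening in m.
Only numpy, scipy, OpenCV 4.12 (cv2) and the standard library are available. Lean on these libraries where they do the work, as an engineer would, in place of code of your own. Each camera call takes 0.05 s, during which the arm holds its last target. There are 200 camera calls.

## Task

With the fingers shut and the hand pointing straight down, touch the crack in the upper face of the clamped limestone finial lightly at its wide mouth near the plinth, and run the fingertips along it, through its four bends in turn and without lifting off on the way, to its hairline end near the ball. The program finishes while still holding the fingertips lightly on that end, so that the mason can mark the spot for a stop hole. Press no harder than a light touch, grip and lift nothing, and leave the clamp and the loose tools and stones as they are.

Things in the scene. Friction and masses are not known exactly. Their poses are not given: they have to be found in the camera images.
- finial: yellow limestone finial on its side, 367 mm long: square plinth 130 mm wide, tapering square shaft 190 mm long (110 to 64 mm wide), 72 mm collar, 66 mm ball. Origin on its axis half-way along the shaft, 119 mm above the bench; x from plinth to ball, z up. A clamp pins it on thick foam: it cannot slide, but sinks 1 mm per 2 N of push (10 mm at most) and comes back
- crack_mouth (a point): where tracing starts: the wide mouth (7 mm) of the one dark zigzag crack in the shaft's upper face, 15 mm from the moulding at the shaft's foot; a point on the crack's centre line on the stone's surface, 172 mm above the bench. The face falls 7 degrees towards the ball. A light touch here is 1 to 8 N; over 20 N harms the stone
- crack_bend1 (a point): bend 1 of the crack counted from the mouth, 34 to 40 mm from the crack points before and after it; on the crack's centre line, on the stone's surface
- crack_bend2 (a point): bend 2 of the crack counted from the mouth, 34 to 40 mm from the crack points before and after it; on the crack's centre line, on the stone's surface
- crack_bend3 (a point): bend 3 of the crack counted from the mouth, 34 to 40 mm from the crack points before and after it; on the crack's centre line, on the stone's surface
- crack_bend4 (a point): bend 4 of the crack counted from the mouth, 34 to 40 mm from the crack points before and after it; on the crack's centre line, on the stone's surface
- crack_end (a point): the hairline end of the crack (under 3 mm wide), 31 mm short of the collar; on the stone's surface, 155 mm above the bench. All crack points sink with the stone when it is pushed
- clamp: locked steel toggle clamp and the packing under it: its arm and rubber foot press on the plinth, its handle lies level beyond the plinth's end; its top is about 45 mm above the crack's mouth, its nearest part 50 mm from the mouth. Origin on the bench below the middle of the shaft, axes as the finial's
- riffler: bronze riffler (small double-ended file), 175 mm long, 11 mm thick, one tip curved sideways; loose on the board beside the finial's shaft; origin under its middle
- pin_punch: stainless pin punch, 110 mm long, 12 mm thick; loose on the board on the finial's other side; origin under its middle
- slate_wedge: grey slate wedge, 92 x 40 mm, 21 mm thick tapering to 3 mm; loose on the board beside the plinth; origin under its middle
- lewis: three-legged steel lewis lying flat: three bars 115 mm long with a pin and a shackle bow, 180 x 72 mm over all, 20 mm high; loose on the bench to the left; origin under the middle of the bars
- rubbing_brick: dark rubbing brick, 150 x 50 x 28 mm; loose on the bench to the left; origin under its middle
- chisel: steel mason's chisel, 195 mm long, 14 mm thick; loose on the bench to the right; origin under its middle
- mallet: round wooden mason's mallet standing on its head, 104 mm across, 217 mm high; loose on the bench to the right; origin under its middle

How it is judged:
By the outcome, as a careful person would: the job done as asked, in the order asked, and still so for the second after the job is handed in, while the arm keeps its last pose, push and grip.
It also fails if it takes over 42 s, if anything falls off the work surface, if the arm or the gripper's body presses on something with over 40 N, if the wrist force passes 120 N, or if a joint passes its speed limit or range.

## Working session

There is one attempt and no reset: what is moved stays moved. The work goes in short steps, Python scripts to look and compute and a tool call to move; the robot and the scene stay as the last step left them, time stands still between calls to the robot, and variables do not carry over. Pictures are saved under pics/ and viewed, about 8 in all and at most 12, crops included, and the job is handed in when it is done.

Besides the shell and the picture viewer there is one more tool, called after ">>>" as name([rows], argument=value, ...), one row to a line, values as JSON. move_arm: Moves the arm, as the interface text tells. Its arguments: {"type":"object","properties":{"deltas":{"type":"array","items":{"type":"object","properties":{"x":{"type":"number"},"y":{"type":"number"},"z":{"type":"number"},"wx":{"type":"number"},"wy":{"type":"number"},"wz":{"type":"number"},"hand":{"type":"number"}}}},"grip_force":{"type":"number"}},"required":["deltas"]}

```bash
mkdir -p pics; python3 - <<'E'
from cell import monitor, viewer, robot
import cv2
for n in ["scene","top"]:
    im=viewer.read_camera(n); cv2.imwrite(f"pics/{n}0.png",im[:,:,::-1]); print(n,viewer.camera_params(n))
print(monitor.observe())
E
ls
```

```text
scene {'camera_matrix': array([[490.09515615,   0.        , 256.99886414],
       [  0.        , 490.09515615, 183.8529742 ],
       [  0.        ,   0.        ,   1.        ]]), 'R': array([[ 0.63272399,  0.77427758,  0.01243304],
       [ 0.5554968 , -0.44263758, -0.70391426],
       [-0.5395217 ,  0.45228995, -0.71017613]]), 't': array([-0.26611434, -0.20662515,  2.11251073])}
top {'camera_matrix': array([[492.41545068,   0.        , 259.35051291],
       [  0.        , 492.41545068, 183.55356562],
       [  0.        ,   0.        ,   1.        ]]), 'R': array([[-0.01609119, -0.9996731 , -0.01986856],
       [-0.99036885,  0.01866808, -0.13718979],
       [ 0.13751585,  0.01746966, -0.9903455 ]]), 't': array([1.81115384e-04, 4.90748773e-01, 1.58309051e+00])}
{'time': 0.1, 'qpos': array([ 1.16099505e+00,  3.42687015e-01,  1.52487248e+00, -3.56240264e-05,
        1.27540638e+00, -1.45982752e-01]), 'qvel': array([ 0.00021305, -0.0025772 , -0.00210124,  0.00033538,  0.00059153,
       -0.00260039]), 'joint_efforts': array([ 1.73523000e-03, -4.32008457e+01, -2.44695908e+01,  7.19863339e-02,
        5.25017094e-02, -7.74658929e-05]), 'tool_pos': array([0.13672809, 0.50647919, 0.19241397]), 'tool_rot': array([-3.14022909e+00, -1.66049713e-04,  2.87778441e+00]), 'contact_force': array([-0.49277653,  1.15868006, -0.62524296]), 'torque': array([0.0284302 , 0.01659363, 0.01454102]), 'opening': 0.09141018333694848}
pics
```

View pics/top0.png

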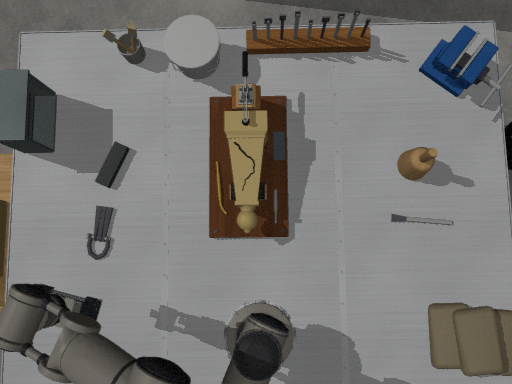

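View pics/scene0.png

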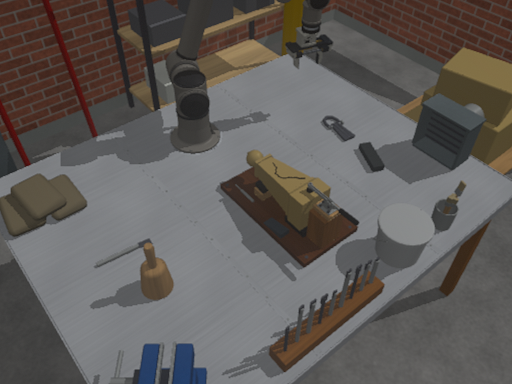

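The top view shows the finial lying with its plinth at the far end (about (246,125)) and its ball towards the robot at (247,219). The crack runs from about (235,142) to (243,189). I'll convert these to world positions and get the wrist camera's mounting.

```bash
cat > h.py <<'E'
import numpy as np
from cell import viewer
from scipy.spatial.transform import Rotation as Rn
def ray(P,u,v):
    K,R,t=P["camera_matrix"],P["R"],P["t"]
    return -R.T@t, R.T@np.linalg.solve(K,[u,v,1.])
def onplane(P,u,v,z):
    """z = height"""
    c,d=ray(P,u,v); return c+d*(z-c[2])/d[2]
E
python3 - <<'E'
from h import *
from cell import monitor
import cv2
np.set_printoptions(precision=4,suppress=True)
P=viewer.camera_params("top")
for u,v,z in [(235,142,.172),(243,189,.155),(247,219,.119),(246,112,.18)]: print(onplane(P,u,v,z))
W=viewer.camera_params("wrist"); s=monitor.observe()
T=Rn.from_euler('xyz',s["tool_rot"]).as_matrix(); C=-W["R"].T@W["t"]
print("cam in tool",T.T@(C-s["tool_pos"]),"axis",T.T@W["R"].T[:,2],"right",T.T@W["R"].T[:,0],W["camera_matrix"][0])
print("tool axes",T)
im=cv2.imread("pics/top0.png")[90:245,200:300]; cv2.imwrite("pics/crop.png",cv2.resize(im,None,fx=4,fy=4,interpolation=2)[:600])
E
```

```text
[0.6004 0.0611 0.172 ]
[0.4581 0.0393 0.155 ]
[0.3694 0.0299 0.119 ]
[0.6912 0.0262 0.18  ]
cam in tool [ 0.0698  0.0009 -0.1912] axis [-0.2584 -0.0016  0.966 ] right [-0.0002  1.      0.0016] [307.977    0.     255.4269]
tool axes [[-0.9654  0.2608 -0.0005]
 [ 0.2608  0.9654 -0.0013]
 [ 0.0002 -0.0014 -1.    ]]
```

>>> move_arm([
  {"x": -0.02,"y": -0.01,"z": -0.05,"hand": 0},
  {"x": -0.07,"y": -0.04,"z": -0.08,"wz": -3,"hand": 0},
  {"x": -0.12,"y": -0.07,"z": -0.083,"wz": -5,"hand": 0},
  {"x": -0.17,"y": -0.096,"z": -0.083,"wz": -7,"hand": 0},
  {"x": -0.22,"y": -0.124,"z": -0.083,"wz": -9,"hand": 0},
  {"x": -0.27,"y": -0.153,"z": -0.083,"wz": -11,"hand": 0},
  {"x": -0.32,"y": -0.181,"z": -0.083,"wz": -13,"hand": 0},
  {"x": -0.36,"y": -0.204,"z": -0.083,"wz": -15.1,"hand": 0},
], grip_force=5)

```text
schema error: expected keys x, y, z, wx, wy, wz, hand
```

>>> move_arm([
  {"x": -0.02,"y": -0.01,"z": -0.05,"wx": 0,"wy": 0,"wz": 0,"hand": 0},
  {"x": -0.07,"y": -0.04,"z": -0.08,"wx": 0,"wy": 0,"wz": -3,"hand": 0},
  {"x": -0.12,"y": -0.07,"z": -0.083,"wx": 0,"wy": 0,"wz": -5,"hand": 0},
  {"x": -0.17,"y": -0.096,"z": -0.083,"wx": 0,"wy": 0,"wz": -7,"hand": 0},
  {"x": -0.22,"y": -0.124,"z": -0.083,"wx": 0,"wy": 0,"wz": -9,"hand": 0},
  {"x": -0.27,"y": -0.153,"z": -0.083,"wx": 0,"wy": 0,"wz": -11,"hand": 0},
  {"x": -0.32,"y": -0.181,"z": -0.083,"wx": 0,"wy": 0,"wz": -13,"hand": 0},
  {"x": -0.36,"y": -0.204,"z": -0.083,"wx": 0,"wy": 0,"wz": -15.1,"hand": 0},
], grip_force=5)

```text
time: 1.1
tool_pos: [0.4324, 0.2142, 0.2757]
tool_rot: [-3.141, -0.001, 3.141]
contact_force: [1.2, -0.1, 0.0]
opening: 0.0163
```

>>> move_arm([
  {"x": -0.04,"y": -0.04,"z": 0,"wx": 0,"wy": 0,"wz": 0,"hand": 0},
  {"x": -0.08,"y": -0.08,"z": 0,"wx": 0,"wy": 0,"wz": 0,"hand": 0},
  {"x": -0.12,"y": -0.12,"z": 0,"wx": 0,"wy": 0,"wz": 0,"hand": 0},
  {"x": -0.15,"y": -0.15,"z": 0,"wx": 0,"wy": 0,"wz": 0,"hand": 0},
  {"x": -0.165,"y": -0.165,"z": 0,"wx": 0,"wy": 0,"wz": 0,"hand": 0},
  {"x": -0.165,"y": -0.165,"z": 0,"wx": 0,"wy": 0,"wz": 0,"hand": 0},
])

```text
time: 1.85
tool_pos: [0.5965, 0.0498, 0.2748]
tool_rot: [3.141, -0.002, 3.139]
contact_force: [-0.5, 0.8, 0.5]
opening: 0.0003
```

```bash
cat > look.py <<'E'
import sys,cv2,pickle
from h import *
from cell import monitor
n=sys.argv[1]
P=viewer.camera_params("wrist"); im=viewer.read_camera("wrist"); s=monitor.observe()
pickle.dump((P,s),open(f"pics/{n}.pkl","wb")); cv2.imwrite(f"pics/{n}.png",im[:,:,::-1])
K=P["camera_matrix"]; q=K@(P["R"]@s["tool_pos"]+P["t"]); print(s["time"],s["tool_pos"],s["tool_rot"],s["contact_force"],"tcp px",q[:2]/q[2])
E
python3 look.py w1; python3 -c "
import cv2;im=cv2.imread('pics/w1.png');cv2.imwrite('pics/w1b.png',cv2.resize(im,(800,600),interpolation=2))"
```

```text
1.9 [0.5958836  0.05085625 0.27517493] [ 3.14116299e+00 -1.77318804e-03  3.14044235e+00] [0.39320122 0.72944529 0.58050853] tcp px [255.95302992 221.20083177]
```

View pics/w1b.png

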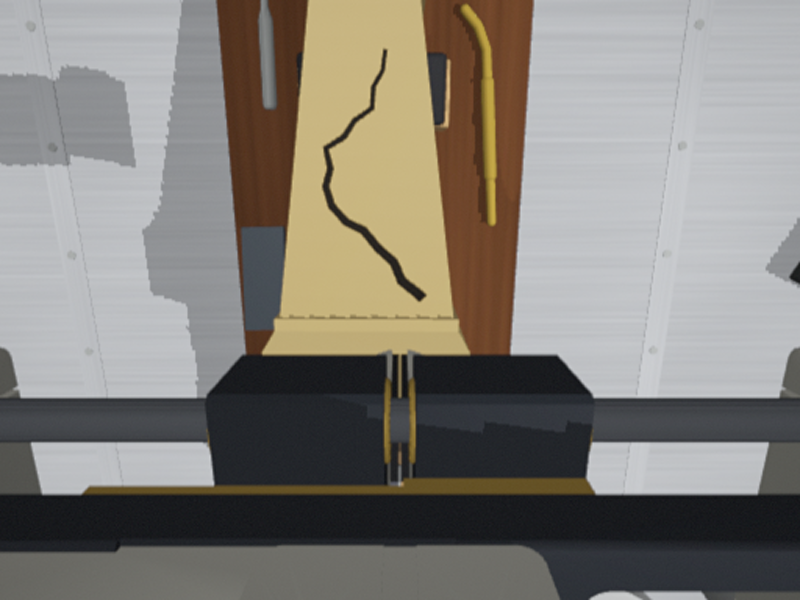

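The wrist view shows the whole crack: mouth at (421,296), end at (385,50) in the enlarged picture. I'll rectify it onto the tilted face and extract the centre line.

```bash
cat > rect.py <<'E'
import sys,cv2,pickle
from h import *
np.set_printoptions(precision=4,suppress=True)
n=sys.argv[1]
P,s=pickle.load(open(f"pics/{n}.pkl","rb")); im=cv2.imread(f"pics/{n}.png")
# rectify: u = 4px/mm along -X (x .62 -> .44), v = 4 px/mm of y (0 -> .11)
zf=lambda x: .172+(x-.603)*np.tan(np.radians(7))
U,V=np.meshgrid(np.arange(720),np.arange(440)); X=.62-U/4000; Y=V/4000
Q=np.stack([X,Y,zf(X)],-1)@P["R"].T+P["t"]; q=Q@P["camera_matrix"].T
mx,my=(q[...,:2]/q[...,2:]).transpose(2,0,1).astype(np.float32)
r=cv2.remap(im,mx,my,cv2.INTER_CUBIC); np.save(f"pics/{n}r.npy",r)
g=r.max(2).astype(float); m=((g<120)).astype(np.uint8)
k,l,st,_=cv2.connectedComponentsWithStats(m); print(st[st[:,4]>200])
for u in range(0,720,40): cv2.line(r,(u,0),(u,439),(255,120,0),1)
for v in range(0,440,40): cv2.line(r,(0,v),(719,v),(255,120,0),1)
cv2.imwrite(f"pics/{n}r.png",r)
E
python3 rect.py w1
```

```text
[[     0      0    720    440 219549]
 [    69     13    594    255  12006]
 [     0    260    720    180  80886]
 [   386    398    334     42   4187]]
```

View pics/w1r.png

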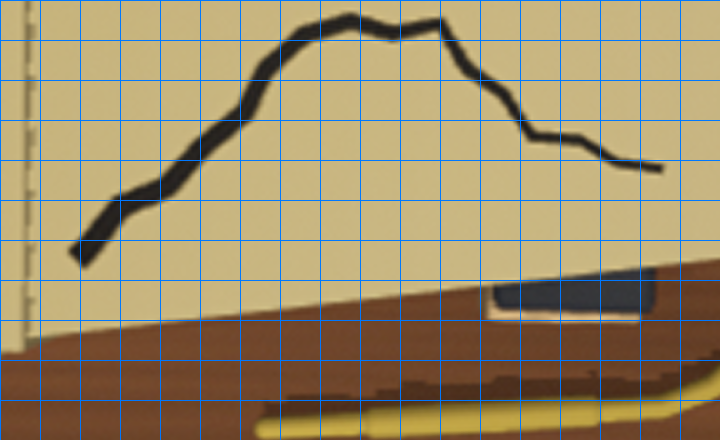

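Rectified (4 px/mm), the crack runs from its mouth at about (79,253), through vertices near (205,145), (308,33), (440,24) and (530,134), to its end at (661,169). I'll hover close above the mouth for a refined look.

>>> move_arm([
  {"x": -0.002,"y": 0.005,"z": 0.025,"wx": 0,"wy": 0,"wz": 0,"hand": 0},
  {"x": -0.0035,"y": 0.012,"z": 0.055,"wx": 0,"wy": 0,"wz": 0,"hand": 0},
  {"x": -0.0035,"y": 0.012,"z": 0.08,"wx": 0,"wy": 0,"wz": 0,"hand": 0},
  {"x": -0.0035,"y": 0.012,"z": 0.088,"wx": 0,"wy": 0,"wz": 0,"hand": 0},
  {"x": -0.0035,"y": 0.012,"z": 0.088,"wx": 0,"wy": 0,"wz": 0,"hand": 0},
  {"x": -0.0035,"y": 0.012,"z": 0.088,"wx": 0,"wy": 0,"wz": 0,"hand": 0},
])

```text
time: 2.65
tool_pos: [0.6002, 0.0632, 0.1894]
tool_rot: [3.142, 0.002, 3.142]
contact_force: [-0.8, -0.2, -0.5]
opening: 0.0007
```

```bash
python3 look.py w2; python3 -c "
import cv2;im=cv2.imread('pics/w2.png');cv2.imwrite('pics/w2b.png',cv2.resize(im[0:288,86:406],(800,720),interpolation=2)[:600])"; python3 rect.py w2
```

```text
2.7 [0.60024043 0.06312223 0.18937091] [3.14153189e+00 2.31905573e-03 3.14145486e+00] [ 0.82436635 -0.37425553  0.99581289] tcp px [254.24565141 221.94971036]
[[     0      0    641    440 194873]
 [     0      0     46    237   9441]
 [     0      0    720    440 111163]
 [     0    238     42     36   1246]]
```

View pics/w2b.png

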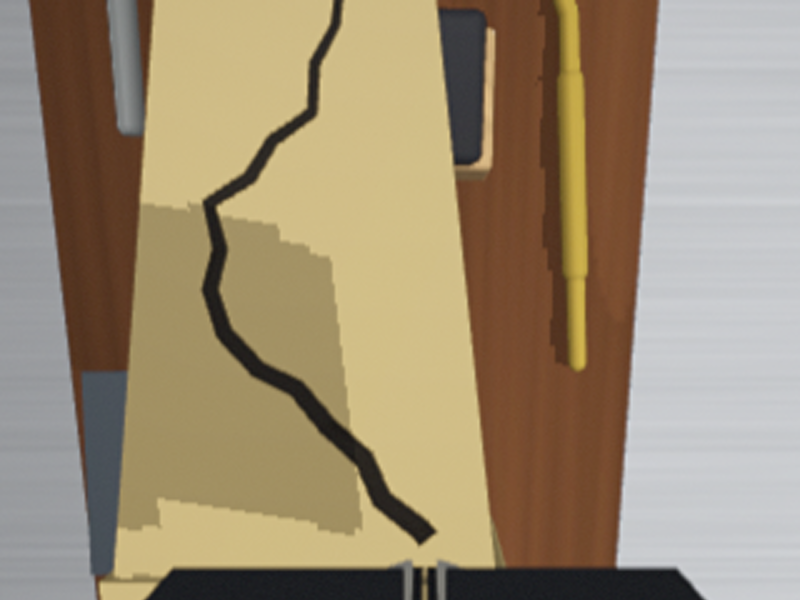

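View pics/w2r.png

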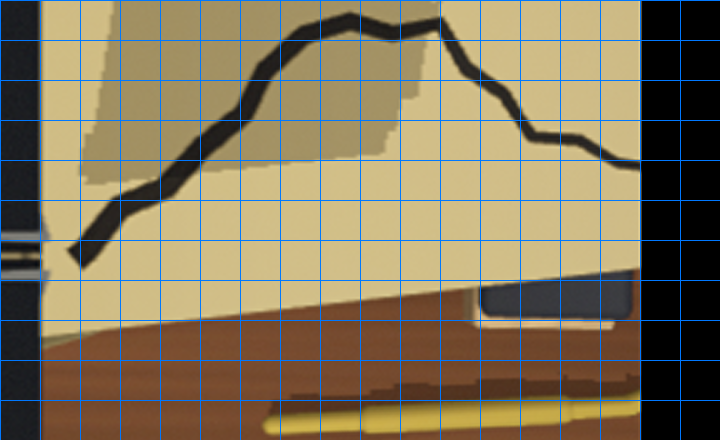

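Both rectified views agree within about 0.3 mm. The visible tip sits near (48,255), and I'm zooming in to check its shape against the expected TCP pixel.

```bash
python3 -c "
import cv2;im=cv2.imread('pics/w2.png');im=cv2.resize(im[190:290,200:310],None,fx=6,fy=6,interpolation=cv2.INTER_CUBIC)
cv2.drawMarker(im,(int((254.2-200)*6),int((221.9-190)*6)),(0,0,255),0,20,1)
cv2.imwrite('pics/tip.png',cv2.convertScaleAbs(im,alpha=1.8,beta=20))"
```

```text
(no output)
```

View pics/tip.png

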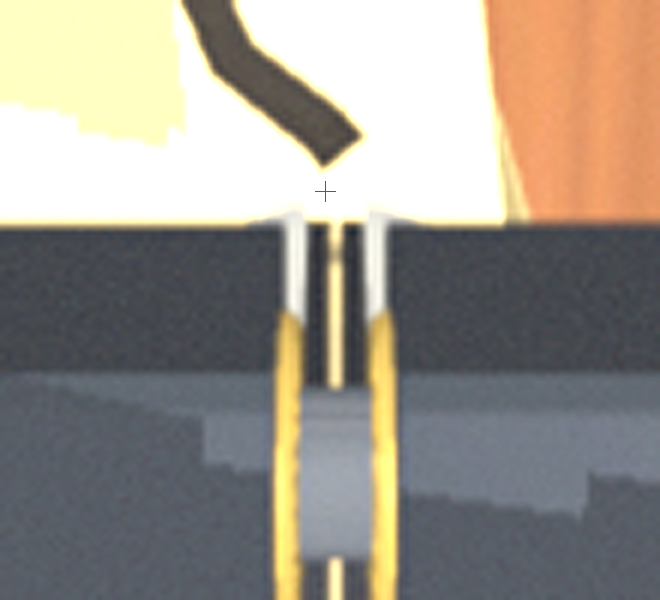

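The palm seems to hide the tips. A quick check with the scene camera: project the TCP and the crack points into it.

```bash
python3 - <<'E'
from h import *
from cell import monitor
import cv2
s=monitor.observe();P=viewer.camera_params("scene"); im=viewer.read_camera("scene")[:,:,::-1].copy()
def pr(X): q=P["camera_matrix"]@(P["R"]@X+P["t"]); return q[:2]/q[2]
c=pr(s["tool_pos"]); a,b=int(c[0])-50,int(c[1])-50
z=cv2.resize(im[b:b+100,a:a+100],None,fx=6,fy=6,interpolation=cv2.INTER_CUBIC)
def mk(X,col): cv2.drawMarker(z,tuple(int(v) for v in (pr(X)-[a,b]+.5)*6),col,cv2.MARKER_CROSS,10,1)
mk(s["tool_pos"],(0,0,255))
for u,v in [(205,145),(308,33),(440,24),(530,134),(661,169),(79,253)]:
    x=.62-u/4000; mk(np.array([x,v/4000,.172+(x-.603)*.1228]),(0,255,0))
cv2.imwrite("pics/sc1.png",z)
E
```

```text
(no output)
```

View pics/sc1.png

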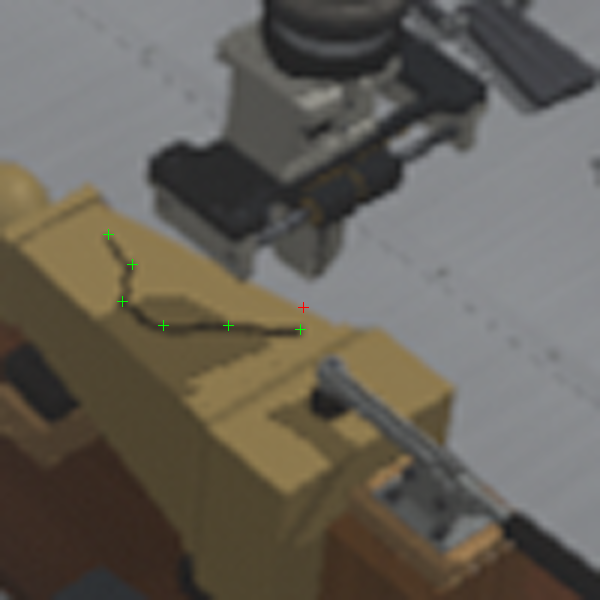

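The projected crack points lie on the crack in the scene picture, and the hand is directly above the mouth. The drawn finger ends look higher than the TCP marker, so I'll find contact by feel.

>>> move_arm([
  {"x": 0,"y": 0.0006,"z": 0.003,"wx": 0,"wy": 0,"wz": 0,"hand": 0},
  {"x": 0,"y": 0.0006,"z": 0.006,"wx": 0,"wy": 0,"wz": 0,"hand": 0},
  {"x": 0,"y": 0.0006,"z": 0.009,"wx": 0,"wy": 0,"wz": 0,"hand": 0},
  {"x": 0,"y": 0.0006,"z": 0.011,"wx": 0,"wy": 0,"wz": 0,"hand": 0},
  {"x": 0,"y": 0.0006,"z": 0.013,"wx": 0,"wy": 0,"wz": 0,"hand": 0},
  {"x": 0,"y": 0.0006,"z": 0.014,"wx": 0,"wy": 0,"wz": 0,"hand": 0},
  {"x": 0,"y": 0.0006,"z": 0.014,"wx": 0,"wy": 0,"wz": 0,"hand": 0},
])

```text
time: 3.62
tool_pos: [0.5997, 0.0636, 0.174]
tool_rot: [3.141, -0.0, 3.141]
contact_force: [0.3, -0.5, -0.6]
opening: 0.0008
```

>>> move_arm([
  {"x": 0,"y": 0,"z": 0.001,"wx": 0,"wy": 0,"wz": 0,"hand": 0},
  {"x": 0,"y": 0,"z": 0.001,"wx": 0,"wy": 0,"wz": 0,"hand": 0},
  {"x": 0,"y": 0,"z": 0.002,"wx": 0,"wy": 0,"wz": 0,"hand": 0},
  {"x": 0,"y": 0,"z": 0.002,"wx": 0,"wy": 0,"wz": 0,"hand": 0},
])

```text
time: 4.12
tool_pos: [0.5997, 0.0636, 0.1719]
tool_rot: [3.141, -0.0, 3.141]
contact_force: [-0.4, -0.3, 0.7]
opening: 0.0006
```

```bash
python3 -c "
from cell import monitor;s=monitor.observe();print(s['tool_pos'],s['contact_force'],s['torque'])"
```

```text
[0.5996534  0.06362788 0.17191989] [-0.40810393 -0.34210927  0.65646112] [0.02305674 0.0118886  0.03179643]
```

>>> move_arm([
  {"x": 0,"y": 0,"z": 0.001,"wx": 0,"wy": 0,"wz": 0,"hand": 0},
  {"x": 0,"y": 0,"z": 0.001,"wx": 0,"wy": 0,"wz": 0,"hand": 0},
  {"x": 0,"y": 0,"z": 0.0015,"wx": 0,"wy": 0,"wz": 0,"hand": 0},
  {"x": 0,"y": 0,"z": 0.0015,"wx": 0,"wy": 0,"wz": 0,"hand": 0},
])

```text
time: 4.62
tool_pos: [0.5997, 0.0636, 0.1705]
tool_rot: [3.142, -0.0, 3.141]
contact_force: [-0.1, 0.1, 0.4]
opening: 0.0005
```

>>> move_arm([
  {"x": 0,"y": 0,"z": 0.001,"wx": 0,"wy": 0,"wz": 0,"hand": 0},
  {"x": 0,"y": 0,"z": 0.001,"wx": 0,"wy": 0,"wz": 0,"hand": 0},
  {"x": 0,"y": 0,"z": 0.0015,"wx": 0,"wy": 0,"wz": 0,"hand": 0},
  {"x": 0,"y": 0,"z": 0.0015,"wx": 0,"wy": 0,"wz": 0,"hand": 0},
])

```text
time: 5.12
tool_pos: [0.5997, 0.0636, 0.169]
tool_rot: [3.142, -0.0, 3.141]
contact_force: [-0.1, 0.1, -0.1]
opening: 0.0003
```

>>> move_arm([
  {"x": 0,"y": 0,"z": 0.001,"wx": 0,"wy": 0,"wz": 0,"hand": 0},
  {"x": 0,"y": 0,"z": 0.001,"wx": 0,"wy": 0,"wz": 0,"hand": 0},
  {"x": 0,"y": 0,"z": 0.002,"wx": 0,"wy": 0,"wz": 0,"hand": 0},
  {"x": 0,"y": 0,"z": 0.002,"wx": 0,"wy": 0,"wz": 0,"hand": 0},
])

```text
time: 5.62
tool_pos: [0.5996, 0.0636, 0.1669]
tool_rot: [3.141, -0.0, 3.141]
contact_force: [-0.1, -0.1, -0.0]
opening: 0.0005
```

```bash
python3 - <<'E'
from h import *
from cell import monitor
import cv2
s=monitor.observe();print(s['tool_pos'],s['contact_force'],s['torque'])
P=viewer.camera_params("scene"); im=viewer.read_camera("scene")[:,:,::-1].copy()
def pr(X): q=P["camera_matrix"]@(P["R"]@X+P["t"]); return q[:2]/q[2]
c=pr(s["tool_pos"]); a,b=int(c[0])-30,int(c[1])-45
z=cv2.resize(im[b:b+60,a:a+60],None,fx=10,fy=10,interpolation=cv2.INTER_CUBIC)
cv2.drawMarker(z,tuple(int(v) for v in (c-[a,b]+.5)*10),(0,0,255),cv2.MARKER_CROSS,10,1)
cv2.imwrite("pics/sc2.png",z)
E
```

```text
[0.59963292 0.06363663 0.16690614] [-0.12417675 -0.07661981 -0.00690827] [-0.03415105 -0.02617937  0.00192203]
```

View pics/sc2.png

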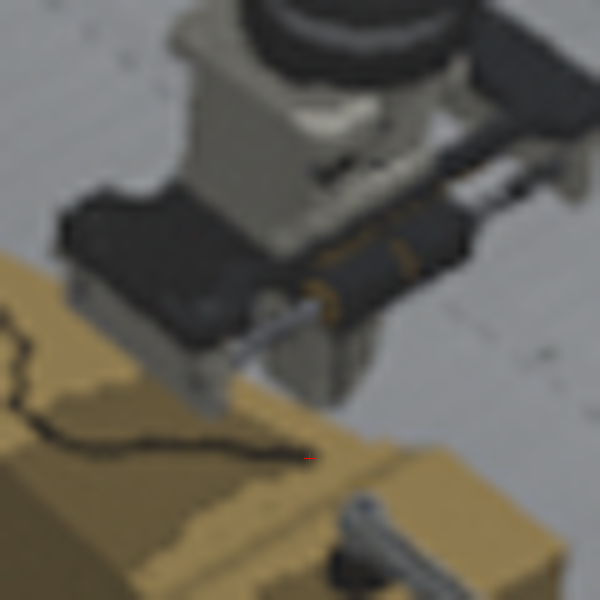

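```bash
python3 - <<'E'
from h import *
P=viewer.camera_params("scene"); t=np.array([.5996,.0636,.1669])
def pr(X): q=P["camera_matrix"]@(P["R"]@X+P["t"]); return q[:2]/q[2]
c=pr(t); a=np.array([int(c[0])-30,int(c[1])-45])
for n,d in {"tip-corner+x":(.0095,-.01,0),"+15":(.0095,-.01,.015),"+20":(.0095,-.01,.02),"body +x -y":(.0375,-.095,.066),"body -x -y":(-.0375,-.095,.066),"body +x +y":(.0375,.095,.066)}.items(): print(n,(pr(t+d)-a+.5)*10)
from cell import robot; print([m for m in dir(robot) if m[0]!='_'], robot.hold_point_z)
E
```

```text
tip-corner+x [307.37227149 486.02948172]
+15 [310.91385445 455.0335003 ]
+20 [312.10439025 444.61391498]
body +x -y [191.42382405 505.01511428]
body -x -y [ 39.86059203 379.93244361]
body +x +y [603.55211608 259.39376991]
['IKError', 'hand_in', 'hold_point_z'] 0.0188
```

The drawn gripper ends sit clearly above the reported TCP: roughly 20–40 mm in this view, at (325,408) against the marker at (310,457). There's no contact force yet, so I'll keep descending in small guarded steps.

>>> move_arm([
  {"x": 0,"y": 0,"z": 0.001,"wx": 0,"wy": 0,"wz": 0,"hand": 0},
  {"x": 0,"y": 0,"z": 0.002,"wx": 0,"wy": 0,"wz": 0,"hand": 0},
  {"x": 0,"y": 0,"z": 0.003,"wx": 0,"wy": 0,"wz": 0,"hand": 0},
  {"x": 0,"y": 0,"z": 0.003,"wx": 0,"wy": 0,"wz": 0,"hand": 0},
])

```text
time: 6.18
tool_pos: [0.5996, 0.0636, 0.1639]
tool_rot: [3.142, -0.0, 3.141]
contact_force: [0.0, -0.5, 0.5]
opening: 0.001
```

```bash
python3 look.py w3; python3 rect.py w3; python3 - <<'E'
import cv2,numpy as np
a=cv2.imread('pics/w3.png');b=cv2.imread('pics/w2.png')
z=lambda i:cv2.resize(i[100:250,190:320],None,fx=3,fy=3,interpolation=2)
cv2.imwrite('pics/cmp.png',np.hstack([z(b),z(a)]))
E
```

```text
6.225 [0.59968767 0.06362759 0.16398614] [ 3.14148191e+00 -9.44922233e-06  3.14132791e+00] [-0.59552233  0.53701382  0.26802554] tcp px [254.40599713 222.06510768]
[[     0      0    611    440 187455]
 [     0      0    720    440 127577]
 [   487    411    121     21   1010]]
```

View pics/cmp.png

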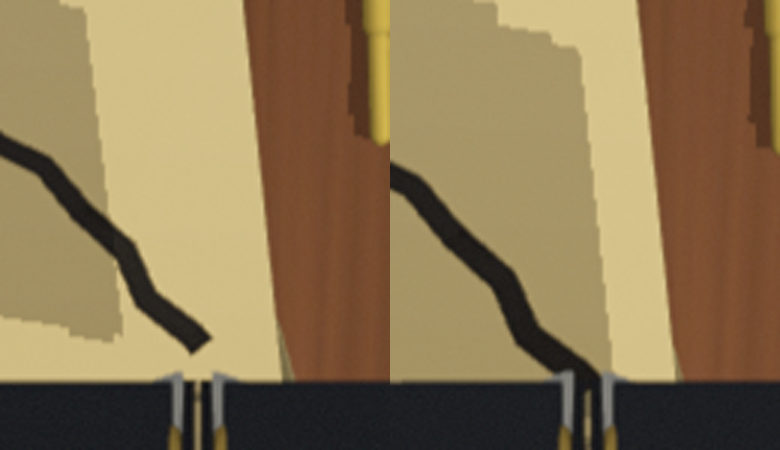

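The left frame (before) and right frame (now) show the tips still off the stone: the mouth's end is at about (590,375), just passing behind the finger line. I'll continue the guarded descent.

>>> move_arm([
  {"x": 0,"y": 0,"z": 0.001,"wx": 0,"wy": 0,"wz": 0,"hand": 0},
  {"x": 0,"y": 0,"z": 0.002,"wx": 0,"wy": 0,"wz": 0,"hand": 0},
  {"x": 0,"y": 0,"z": 0.003,"wx": 0,"wy": 0,"wz": 0,"hand": 0},
  {"x": 0,"y": 0,"z": 0.004,"wx": 0,"wy": 0,"wz": 0,"hand": 0},
  {"x": 0,"y": 0,"z": 0.004,"wx": 0,"wy": 0,"wz": 0,"hand": 0},
])

```text
time: 6.85
tool_pos: [0.5997, 0.0636, 0.1599]
tool_rot: [3.142, -0.0, 3.141]
contact_force: [0.8, 0.2, 0.6]
opening: 0.0005
```

>>> move_arm([
  {"x": 0,"y": 0,"z": 0.001,"wx": 0,"wy": 0,"wz": 0,"hand": 0},
  {"x": 0,"y": 0,"z": 0.002,"wx": 0,"wy": 0,"wz": 0,"hand": 0},
  {"x": 0,"y": 0,"z": 0.003,"wx": 0,"wy": 0,"wz": 0,"hand": 0},
  {"x": 0,"y": 0,"z": 0.004,"wx": 0,"wy": 0,"wz": 0,"hand": 0},
  {"x": 0,"y": 0,"z": 0.004,"wx": 0,"wy": 0,"wz": 0,"hand": 0},
])

```text
time: 7.48
tool_pos: [0.5997, 0.0636, 0.1559]
tool_rot: [3.142, -0.0, 3.141]
contact_force: [-0.0, -0.2, 0.0]
opening: 0.0006
```

>>> move_arm([
  {"x": 0,"y": 0,"z": 0.001,"wx": 0,"wy": 0,"wz": 0,"hand": 0},
  {"x": 0,"y": 0,"z": 0.002,"wx": 0,"wy": 0,"wz": 0,"hand": 0},
  {"x": 0,"y": 0,"z": 0.003,"wx": 0,"wy": 0,"wz": 0,"hand": 0},
  {"x": 0,"y": 0,"z": 0.004,"wx": 0,"wy": 0,"wz": 0,"hand": 0},
  {"x": 0,"y": 0,"z": 0.004,"wx": 0,"wy": 0,"wz": 0,"hand": 0},
])

```text
time: 8.1
tool_pos: [0.5997, 0.0636, 0.1519]
tool_rot: [3.141, -0.0, 3.141]
contact_force: [-0.4, -0.4, 0.3]
opening: 0.0006
```

>>> move_arm([
  {"x": 0,"y": 0,"z": 0.001,"wx": 0,"wy": 0,"wz": 0,"hand": 0},
  {"x": 0,"y": 0,"z": 0.002,"wx": 0,"wy": 0,"wz": 0,"hand": 0},
  {"x": 0,"y": 0,"z": 0.003,"wx": 0,"wy": 0,"wz": 0,"hand": 0},
  {"x": 0,"y": 0,"z": 0.004,"wx": 0,"wy": 0,"wz": 0,"hand": 0},
  {"x": 0,"y": 0,"z": 0.004,"wx": 0,"wy": 0,"wz": 0,"hand": 0},
])

```text
time: 8.72
tool_pos: [0.5996, 0.0636, 0.1479]
tool_rot: [3.141, -0.0, 3.141]
contact_force: [-0.2, 1.0, -0.4]
opening: 0.0007
```

```bash
python3 - <<'E'
from h import *
from cell import monitor
import cv2
s=monitor.observe();P=viewer.camera_params("scene"); im=viewer.read_camera("scene")[:,:,::-1].copy()
def pr(X): q=P["camera_matrix"]@(P["R"]@X+P["t"]); return q[:2]/q[2]
X=np.array([.6005,.0636,.172]);c=pr(X); a,b=int(c[0])-30,int(c[1])-35
z=cv2.resize(im[b:b+50,a:a+60],None,fx=12,fy=12,interpolation=cv2.INTER_CUBIC)
for h in (0,.01,.02,.03): cv2.drawMarker(z,tuple(int(v) for v in (pr(X+[0,0,h])-[a,b]+.5)*12),(0,0,255),cv2.MARKER_CROSS,8,1)
cv2.imwrite("pics/sc3.png",z)
w=viewer.read_camera("wrist")[:,:,::-1][60:240,190:320]
z2=cv2.resize(w,None,fx=3.3,fy=3.3,interpolation=2)[:600]
o=np.zeros((600,720+0,3),np.uint8); 
z=cv2.resize(z,(440,367)); o[:367,:440]=z
z2=cv2.resize(w,(280,388)); o[:388,440:]=z2
cv2.imwrite("pics/both.png",o[:390])
E
```

```text
(no output)
```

View pics/both.png

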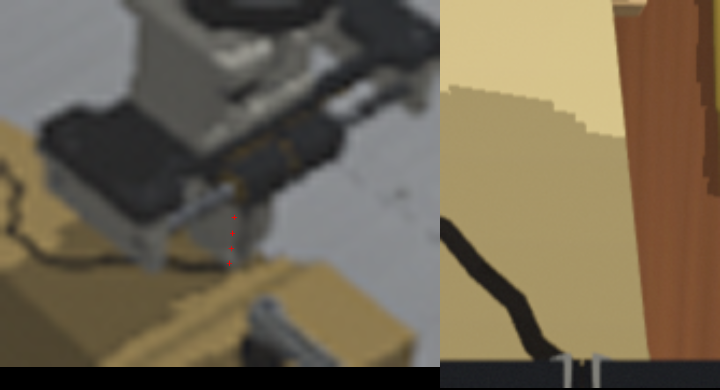

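The scene inset shows the fingertips almost on the mouth: tip at about (235,260), mouth marker at (230,265). I'll use smaller steps now.

>>> move_arm([
  {"x": 0,"y": 0,"z": 0.001,"wx": 0,"wy": 0,"wz": 0,"hand": 0},
  {"x": 0,"y": 0,"z": 0.002,"wx": 0,"wy": 0,"wz": 0,"hand": 0},
  {"x": 0,"y": 0,"z": 0.003,"wx": 0,"wy": 0,"wz": 0,"hand": 0},
  {"x": 0,"y": 0,"z": 0.003,"wx": 0,"wy": 0,"wz": 0,"hand": 0},
])

```text
time: 9.32
tool_pos: [0.5996, 0.0636, 0.1449]
tool_rot: [3.141, -0.0, 3.141]
contact_force: [0.5, -0.6, 0.5]
opening: 0.0005
```

>>> move_arm([
  {"x": 0,"y": 0,"z": 0.001,"wx": 0,"wy": 0,"wz": 0,"hand": 0},
  {"x": 0,"y": 0,"z": 0.002,"wx": 0,"wy": 0,"wz": 0,"hand": 0},
  {"x": 0,"y": 0,"z": 0.003,"wx": 0,"wy": 0,"wz": 0,"hand": 0},
  {"x": 0,"y": 0,"z": 0.003,"wx": 0,"wy": 0,"wz": 0,"hand": 0},
])

```text
time: 9.82
tool_pos: [0.5996, 0.0636, 0.1419]
tool_rot: [3.141, -0.0, 3.141]
contact_force: [0.2, 0.9, 0.3]
opening: 0.0006
```

>>> move_arm([
  {"x": 0,"y": 0,"z": 0.001,"wx": 0,"wy": 0,"wz": 0,"hand": 0},
  {"x": 0,"y": 0,"z": 0.002,"wx": 0,"wy": 0,"wz": 0,"hand": 0},
  {"x": 0,"y": 0,"z": 0.003,"wx": 0,"wy": 0,"wz": 0,"hand": 0},
  {"x": 0,"y": 0,"z": 0.003,"wx": 0,"wy": 0,"wz": 0,"hand": 0},
])

```text
time: 10.32
tool_pos: [0.5998, 0.0636, 0.1392]
tool_rot: [3.142, 0.0, 3.141]
contact_force: [-0.6, 0.3, 2.3]
opening: 0.0003
```

Contact at 2.3 N, reported TCP z 0.139. I'll press slightly to about 4 N on the mouth.

>>> move_arm([
  {"x": -0.0006,"y": 0,"z": 0.0004,"wx": 0,"wy": 0,"wz": 0,"hand": 0},
  {"x": -0.0006,"y": 0,"z": 0.0008,"wx": 0,"wy": 0,"wz": 0,"hand": 0},
  {"x": -0.0006,"y": 0,"z": 0.0008,"wx": 0,"wy": 0,"wz": 0,"hand": 0},
  {"x": -0.0006,"y": 0,"z": 0.0008,"wx": 0,"wy": 0,"wz": 0,"hand": 0},
])

```text
time: 10.82
tool_pos: [0.5999, 0.0636, 0.1382]
tool_rot: [3.142, -0.001, 3.141]
contact_force: [-4.7, -0.1, 3.7]
opening: 0.0006
```

```bash
python3 - <<'E'
from cell import monitor;s=monitor.observe();print(s['tool_pos'],s['contact_force'],s['torque'])
px=[(78,254),(122,203),(167,185),(205,145),(245,112),(267,68),(308,33),(350,22),(393,33),(440,24),(465,67),(504,94),(530,134),(580,139),(617,162),(661,169)]
for i,(u,v) in enumerate(px):
    X,Y=620-u/4,v/4; print(i,X,Y)
    if i%2==0: u0,v0=u,v
    for k in (0,) : 
        if i: print("  from base",(i-1)//2*2, [round(c,2) for c in ((u-px[(i-1)//2*2][0])/4,(v-px[(i-1)//2*2][1])/4,(u-px[(i-1)//2*2][0])/4*.1228)])
E
```

```text
[0.59994463 0.06361886 0.13820842] [-4.67769714 -0.05458782  3.66903653] [-0.07427677  0.70809536  0.05731036]
0 600.5 63.5
1 589.5 50.75
  from base 0 [11.0, -12.75, 1.35]
2 578.25 46.25
  from base 0 [22.25, -17.25, 2.73]
3 568.75 36.25
  from base 2 [9.5, -10.0, 1.17]
4 558.75 28.0
  from base 2 [19.5, -18.25, 2.39]
5 553.25 17.0
  from base 4 [5.5, -11.0, 0.68]
6 543.0 8.25
  from base 4 [15.75, -19.75, 1.93]
7 532.5 5.5
  from base 6 [10.5, -2.75, 1.29]
8 521.75 8.25
  from base 6 [21.25, 0.0, 2.61]
9 510.0 6.0
  from base 8 [11.75, -2.25, 1.44]
10 503.75 16.75
  from base 8 [18.0, 8.5, 2.21]
11 494.0 23.5
  from base 10 [9.75, 6.75, 1.2]
12 487.5 33.5
  from base 10 [16.25, 16.75, 2.0]
13 475.0 34.75
  from base 12 [12.5, 1.25, 1.54]
14 465.75 40.5
  from base 12 [21.75, 7.0, 2.67]
15 454.75 42.25
  from base 14 [11.0, 1.75, 1.35]
```

Light contact at the mouth (about 4–5 N). I'm starting the trace.

>>> move_arm([
  {"x": 0.00275,"y": -0.0032,"z": 0.0003,"wx": 0,"wy": 0,"wz": 0,"hand": 0},
  {"x": 0.0055,"y": -0.0064,"z": 0.0006,"wx": 0,"wy": 0,"wz": 0,"hand": 0},
  {"x": 0.00825,"y": -0.0096,"z": 0.0009,"wx": 0,"wy": 0,"wz": 0,"hand": 0},
  {"x": 0.011,"y": -0.0128,"z": 0.0012,"wx": 0,"wy": 0,"wz": 0,"hand": 0},
])

```text
time: 11.32
tool_pos: [0.5894, 0.0506, 0.1371]
tool_rot: [3.141, 0.001, 3.141]
contact_force: [1.8, 0.8, 3.9]
opening: 0.0005
```

```bash
python3 -c "
from cell import monitor;s=monitor.observe();print(s['tool_pos'],s['contact_force'],s['torque'])"
```

```text
[0.58939547 0.05058346 0.13712904] [1.84097548 0.78972377 3.94304517] [ 0.32621319 -0.24254343 -0.03171643]
```

>>> move_arm([
  {"x": 0.0028,"y": -0.0011,"z": 0.00035,"wx": 0,"wy": 0,"wz": 0,"hand": 0},
  {"x": 0.0056,"y": -0.0022,"z": 0.0007,"wx": 0,"wy": 0,"wz": 0,"hand": 0},
  {"x": 0.0084,"y": -0.0033,"z": 0.00105,"wx": 0,"wy": 0,"wz": 0,"hand": 0},
  {"x": 0.0112,"y": -0.0045,"z": 0.0014,"wx": 0,"wy": 0,"wz": 0,"hand": 0},
  {"x": 0.0136,"y": -0.007,"z": 0.0017,"wx": 0,"wy": 0,"wz": 0,"hand": 0},
  {"x": 0.016,"y": -0.0095,"z": 0.002,"wx": 0,"wy": 0,"wz": 0,"hand": 0},
  {"x": 0.0184,"y": -0.012,"z": 0.0023,"wx": 0,"wy": 0,"wz": 0,"hand": 0},
  {"x": 0.0208,"y": -0.0145,"z": 0.00255,"wx": 0,"wy": 0,"wz": 0,"hand": 0},
])

```text
time: 12.32
tool_pos: [0.5683, 0.0361, 0.1344]
tool_rot: [3.141, -0.0, 3.141]
contact_force: [1.4, 2.0, 4.6]
opening: 0.0005
```

>>> move_arm([
  {"x": 0.0025,"y": -0.0021,"z": 0.0003,"wx": 0,"wy": 0,"wz": 0,"hand": 0},
  {"x": 0.005,"y": -0.0041,"z": 0.0005,"wx": 0,"wy": 0,"wz": 0,"hand": 0},
  {"x": 0.0075,"y": -0.0062,"z": 0.0008,"wx": 0,"wy": 0,"wz": 0,"hand": 0},
  {"x": 0.01,"y": -0.0082,"z": 0.0011,"wx": 0,"wy": 0,"wz": 0,"hand": 0},
  {"x": 0.0114,"y": -0.011,"z": 0.0013,"wx": 0,"wy": 0,"wz": 0,"hand": 0},
  {"x": 0.0128,"y": -0.0138,"z": 0.0014,"wx": 0,"wy": 0,"wz": 0,"hand": 0},
  {"x": 0.0141,"y": -0.0165,"z": 0.0016,"wx": 0,"wy": 0,"wz": 0,"hand": 0},
  {"x": 0.0155,"y": -0.0192,"z": 0.0018,"wx": 0,"wy": 0,"wz": 0,"hand": 0},
])

```text
time: 13.32
tool_pos: [0.5529, 0.017, 0.1326]
tool_rot: [3.141, -0.0, 3.141]
contact_force: [1.0, 1.9, 4.0]
opening: 0.0005
```

>>> move_arm([
  {"x": 0.0026,"y": -0.0022,"z": 0.0003,"wx": 0,"wy": 0,"wz": 0,"hand": 0},
  {"x": 0.0051,"y": -0.0044,"z": 0.0006,"wx": 0,"wy": 0,"wz": 0,"hand": 0},
  {"x": 0.0077,"y": -0.0066,"z": 0.0009,"wx": 0,"wy": 0,"wz": 0,"hand": 0},
  {"x": 0.0102,"y": -0.0088,"z": 0.0012,"wx": 0,"wy": 0,"wz": 0,"hand": 0},
  {"x": 0.0128,"y": -0.0095,"z": 0.0015,"wx": 0,"wy": 0,"wz": 0,"hand": 0},
  {"x": 0.0154,"y": -0.0101,"z": 0.0019,"wx": 0,"wy": 0,"wz": 0,"hand": 0},
  {"x": 0.0181,"y": -0.0108,"z": 0.0022,"wx": 0,"wy": 0,"wz": 0,"hand": 0},
  {"x": 0.0207,"y": -0.0115,"z": 0.0025,"wx": 0,"wy": 0,"wz": 0,"hand": 0},
])

```text
time: 14.32
tool_pos: [0.5321, 0.0056, 0.1302]
tool_rot: [3.142, 0.0, 3.141]
contact_force: [2.1, 0.0, 3.3]
opening: 0.0006
```

>>> move_arm([
  {"x": 0.0027,"y": 0.0007,"z": 0.0004,"wx": 0,"wy": 0,"wz": 0,"hand": 0},
  {"x": 0.0054,"y": 0.0014,"z": 0.0008,"wx": 0,"wy": 0,"wz": 0,"hand": 0},
  {"x": 0.0081,"y": 0.0021,"z": 0.0011,"wx": 0,"wy": 0,"wz": 0,"hand": 0},
  {"x": 0.0107,"y": 0.0027,"z": 0.0015,"wx": 0,"wy": 0,"wz": 0,"hand": 0},
  {"x": 0.0137,"y": 0.0022,"z": 0.0019,"wx": 0,"wy": 0,"wz": 0,"hand": 0},
  {"x": 0.0166,"y": 0.0016,"z": 0.0022,"wx": 0,"wy": 0,"wz": 0,"hand": 0},
  {"x": 0.0196,"y": 0.001,"z": 0.0026,"wx": 0,"wy": 0,"wz": 0,"hand": 0},
  {"x": 0.0225,"y": 0.0005,"z": 0.003,"wx": 0,"wy": 0,"wz": 0,"hand": 0},
])

```text
time: 15.32
tool_pos: [0.5096, 0.0061, 0.1272]
tool_rot: [3.141, 0.0, 3.141]
contact_force: [1.9, -0.5, 4.9]
opening: 0.0003
```

>>> move_arm([
  {"x": 0.0016,"y": 0.0027,"z": 0.0001,"wx": 0,"wy": 0,"wz": 0,"hand": 0},
  {"x": 0.0031,"y": 0.0054,"z": 0.0002,"wx": 0,"wy": 0,"wz": 0,"hand": 0},
  {"x": 0.0047,"y": 0.0081,"z": 0.0004,"wx": 0,"wy": 0,"wz": 0,"hand": 0},
  {"x": 0.0062,"y": 0.0107,"z": 0.0006,"wx": 0,"wy": 0,"wz": 0,"hand": 0},
  {"x": 0.0087,"y": 0.0124,"z": 0.0009,"wx": 0,"wy": 0,"wz": 0,"hand": 0},
  {"x": 0.0111,"y": 0.0141,"z": 0.0012,"wx": 0,"wy": 0,"wz": 0,"hand": 0},
  {"x": 0.0136,"y": 0.0158,"z": 0.0015,"wx": 0,"wy": 0,"wz": 0,"hand": 0},
  {"x": 0.016,"y": 0.0175,"z": 0.0018,"wx": 0,"wy": 0,"wz": 0,"hand": 0},
])

```text
time: 16.32
tool_pos: [0.4936, 0.0238, 0.1254]
tool_rot: [3.141, 0.0, 3.141]
contact_force: [1.5, -0.7, 3.4]
opening: 0.0001
```

>>> move_arm([
  {"x": 0.0016,"y": 0.0025,"z": 0.0003,"wx": 0,"wy": 0,"wz": 0,"hand": 0},
  {"x": 0.0033,"y": 0.005,"z": 0.0006,"wx": 0,"wy": 0,"wz": 0,"hand": 0},
  {"x": 0.0049,"y": 0.0075,"z": 0.0008,"wx": 0,"wy": 0,"wz": 0,"hand": 0},
  {"x": 0.0065,"y": 0.01,"z": 0.001,"wx": 0,"wy": 0,"wz": 0,"hand": 0},
  {"x": 0.0096,"y": 0.0103,"z": 0.0014,"wx": 0,"wy": 0,"wz": 0,"hand": 0},
  {"x": 0.0127,"y": 0.0106,"z": 0.0018,"wx": 0,"wy": 0,"wz": 0,"hand": 0},
  {"x": 0.0159,"y": 0.0109,"z": 0.0021,"wx": 0,"wy": 0,"wz": 0,"hand": 0},
  {"x": 0.019,"y": 0.0112,"z": 0.0025,"wx": 0,"wy": 0,"wz": 0,"hand": 0},
])

```text
time: 17.32
tool_pos: [0.4746, 0.0349, 0.1229]
tool_rot: [3.141, 0.0, 3.141]
contact_force: [3.0, 0.3, 4.5]
opening: 0.0003
```

>>> move_arm([
  {"x": 0.0023,"y": 0.0014,"z": 0.0003,"wx": 0,"wy": 0,"wz": 0,"hand": 0},
  {"x": 0.0046,"y": 0.0029,"z": 0.0006,"wx": 0,"wy": 0,"wz": 0,"hand": 0},
  {"x": 0.007,"y": 0.0043,"z": 0.0008,"wx": 0,"wy": 0,"wz": 0,"hand": 0},
  {"x": 0.0092,"y": 0.0057,"z": 0.0011,"wx": 0,"wy": 0,"wz": 0,"hand": 0},
  {"x": 0.0118,"y": 0.0062,"z": 0.0014,"wx": 0,"wy": 0,"wz": 0,"hand": 0},
  {"x": 0.0143,"y": 0.0066,"z": 0.0017,"wx": 0,"wy": 0,"wz": 0,"hand": 0},
  {"x": 0.0168,"y": 0.007,"z": 0.002,"wx": 0,"wy": 0,"wz": 0,"hand": 0},
  {"x": 0.0191,"y": 0.0074,"z": 0.0023,"wx": 0,"wy": 0,"wz": 0,"hand": 0},
])

```text
time: 18.32
tool_pos: [0.4556, 0.0423, 0.1206]
tool_rot: [3.141, 0.0, 3.141]
contact_force: [2.6, 0.2, 4.5]
opening: 0.0005
```

>>> move_arm([
  {"x": 0,"y": 0,"z": 0,"wx": 0,"wy": 0,"wz": 0,"hand": 0},
  {"x": 0,"y": 0,"z": 0,"wx": 0,"wy": 0,"wz": 0,"hand": 0},
  {"x": 0,"y": 0,"z": 0,"wx": 0,"wy": 0,"wz": 0,"hand": 0},
  {"x": 0,"y": 0,"z": 0,"wx": 0,"wy": 0,"wz": 0,"hand": 0},
])

```text
time: 18.82
tool_pos: [0.4554, 0.0423, 0.1204]
tool_rot: [3.141, -0.001, 3.141]
contact_force: [-0.3, 0.7, 4.0]
opening: 0.0004
```

```bash
python3 - <<'E'
from h import *
from cell import monitor
import cv2
s=monitor.observe();print(s['time'],s['tool_pos'],s['tool_rot'],s['contact_force'])
P=viewer.camera_params("scene"); im=viewer.read_camera("scene")[:,:,::-1].copy()
def pr(X): q=P["camera_matrix"]@(P["R"]@X+P["t"]); return q[:2]/q[2]
X=np.array([.4555,.0422,.155]);c=pr(X); a,b=int(c[0])-25,int(c[1])-30
z=cv2.resize(im[b:b+60,a:a+75],None,fx=8,fy=8,interpolation=cv2.INTER_CUBIC)
for h in (0,.01,.02): cv2.drawMarker(z,tuple(int(v) for v in (pr(X+[0,0,h])-[a,b]+.5)*8),(0,0,255),cv2.MARKER_CROSS,8,1)
cv2.imwrite("pics/end.png",z)
E
```

```text
18.825 [0.45537243 0.04231455 0.12044468] [ 3.14138745e+00 -7.39386415e-04  3.14136795e+00] [-0.34717103  0.68527114  4.0466933 ]
```

View pics/end.png

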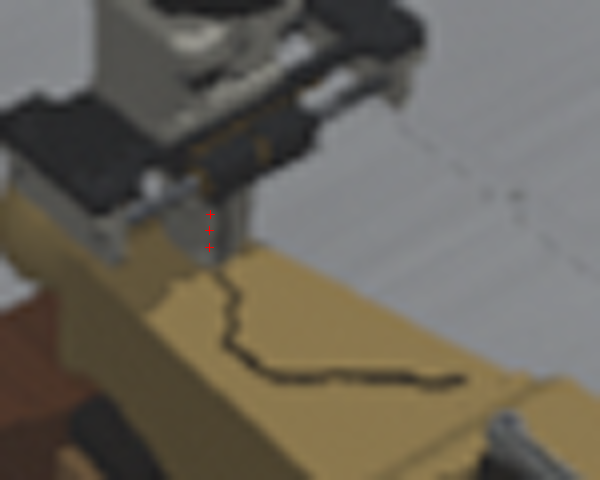

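The picture shows the fingertips standing on the hairline end: finger foot at about (212,260), expected end at (210,247). The force is steady at 4 N.

```bash
python3 -c "
from cell import robot;print(robot.hand_in())"
```

```text
the job is handed in; nothing more can be done
None
```

I traced the crack from the mouth through its four bends to the hairline end, without lifting off. I handed the job in at about 18.8 s, with the shut fingers still resting on the end. The hand pointed straight down throughout.

- **Force:** readings at the end of each move were 3.3 to 4.9 N vertically. At the end point it held steady at 4.0 N. I only read the force at those moments, so I can't rule out brief peaks between them.
- **Final position:** the reported fingertip position was x 0.455, y 0.042. The last scene picture shows the fingers on the hairline end.

Checks that disagreed:
- **Fingertip height:** contact came with the reported tool point about 33 mm lower than expected. The pictures agreed that the shut fingertips sit above the reported point, so I relied on touch. The wrist view showed the tips centred on the tool point sideways.
- **Sideways force at the mouth:** I read a brief 4.7 N along x while adjusting by 0.6 mm there, more than I would expect from a touch that light. I couldn't tell whether it was friction or a brush against something. It was gone once the trace started.
- **Crack length:** it measured about 2 mm longer than the stated dimensions, so I stopped about 1 mm short of the visible tip.
- **Contact edge:** the fingertips are flat and about 19 mm wide, and the face slopes. The touching edge is therefore probably the plinth-side one, about 9 mm from the centre I steered along the crack.

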